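Sort handed slate brackets into their sample trays

ROBOT

A 7-joint arm with a two-finger parallel gripper is mounted at the origin on the work surface. World frame = base frame: x ahead of the robot, y to its left, z up, the work surface at z = 0. Lengths are in m, angles in rad, forces in N, time in s.
With the tool pointing down it reaches from about 0.4 to 0.925 m from the base axis. Payload 4.1 kg.
Tool frame: the origin (TCP) lies at the very end of the fingers, on their centre line; the grasp point (between the pads) lies 19 mm behind it; z points along the fingers, y is the direction in which the jaws open and shut (so a half turn about z gives the same grasp; the last joint's range is limited). The gripper opens to 85 mm and grips with 20 to 120 N. Pads are 22 mm wide; open, the fingers measure 114 mm over their backs; the gripper's body (76 mm by 85 mm) begins 54 mm behind the grasp point. The pads swing forward as they close: fully open they stand 13 mm farther back than shut.
Start: joints at [1.072, 0.398, 0.045, 1.537, -0.019, 1.207, -0.051], TCP at [0.253, -0.599, 0.231] pointing down, gripper open.
Joint ranges: [-2.82, 2.82], [-0.49, 2.23], [-1.37, 1.46], [0, 2.46], [-1.36, 4.5], [0.23, 2], [-2.94, 2.94]. Speed limits (rad/s): [2.57, 2.57, 3.14, 3.14, 3.14, 3.14, 3.14].

INTERFACE

Orientations are given as a unit quaternion [w, x, y, z].
In Python, from workcell import r gives the robot as it stands.
- The arm moves only by the tool step_arm, never from a script. Its argument "rows" is a list of rows, each a list of 7 numbers: the turn, a rotation vector about the tool's x, y, z in degrees, then the shift along the tool's x, y, z in mm, then the finger opening in mm, from 0 to 85.4. A call has 1 to 5 rows; each row is the pose to reach, as a shift and turn from the pose commanded when the call began, along the tool's axes at that moment; what a row does not reach only later rows make up. A row lasts 1/12 s, in which the tool goes at most 41.7 mm and 7.16 degrees, less where a joint would pass 70% of its speed; a pose out of reach is approached as far as the arm can. A call with a gripper value outside its range is refused whole. The fingers move at their own pace and stop on an object; the grip force is fixed at half the most. Time passes only in rows, so rows that repeat a pose let the fingers close. It gives the time, the measured TCP pose, the force and the opening at its end, in the units of the state.
- r.get_state(): the state, without advancing time (a new reading comes with each control period).
- r.get_image(name): name is "scene" or "top" or "wrist"; returns a dict with "color" (384x512x3 uint8, red, green, blue), "K" (3x3 intrinsics, pixels), "R" (3x3) and "t" (3): a world point X has camera coordinates R X + t. Camera axes: x right, y down, z forward; pixel columns grow to the right and rows downward; lengths in m; the calibration is good to about 2 mm. A picture is of the moment at which its call begins. There is no depth.
- r.sign_off(): hands the job in, once; it reports no verdict.
The state is a dict: "time": time; "qpos": joint angles; "dq": joint speeds; "joint_torque": joint torques, N m; "position": TCP position; "tcp_rot": TCP orientation; "contact_force": force on the tool from outside, world axes, zero at the start; "moment": the same for the moment, N m; "opening": finger opening in m.
Only numpy, scipy, OpenCV 4.12 (cv2) and the standard library are available. Lean on these libraries where they do the work, as an engineer would, in place of code of your own. Each camera call takes 0.05 s, during which the arm holds its last target. There are 200 camera calls.

TASK

Sort the five loose steel roofing brackets into the three wooden trays: both left-hand ones, both right-hand ones and the two-eared one each go in the tray whose ledge carries the matching sample. Leave every bracket lying flat on its foot on the tray floor with its fin up, none on top of another or on a wall, and leave the cup and the round slate where they are.

Things in the scene. Friction and masses are not known exactly. Their poses are not given: they have to be found in the camera images.
- left_1: One left-hand steel bracket, about 180 g, lying on its foot at any yaw. Origin: underside of the foot, below the fin; z up. Foot strip 80 (x) x 20 (y) x 5 mm centred on the origin; on it an upright fin 44 (x) x 10 (y) mm, z 5 to 42 mm, to grip. At the +x end (x 18 to 40 mm) a 5 mm thick ear sticks out to y = +32 mm on that side only: eared end pointing away from you, fin up, the ear is on the left.
- left_2: Another left-hand steel bracket, about 180 g, lying on its foot at any yaw. Origin: underside of the foot, below the fin; z up. Foot strip 80 (x) x 20 (y) x 5 mm centred on the origin; on it an upright fin 44 (x) x 10 (y) mm, z 5 to 42 mm, to grip. At the +x end (x 18 to 40 mm) a 5 mm thick ear sticks out to y = +32 mm on that side only: eared end pointing away from you, fin up, the ear is on the left.
- right_1: One right-hand steel bracket, about 180 g, lying on its foot at any yaw. Origin: underside of the foot, below the fin; z up. Foot strip 80 (x) x 20 (y) x 5 mm centred on the origin; on it an upright fin 44 (x) x 10 (y) mm, z 5 to 42 mm, to grip. At the +x end (x 18 to 40 mm) a 5 mm thick ear sticks out to y = -32 mm on that side only: eared end pointing away from you, fin up, the ear is on the right.
- right_2: Another right-hand steel bracket, about 180 g, lying on its foot at any yaw. Origin: underside of the foot, below the fin; z up. Foot strip 80 (x) x 20 (y) x 5 mm centred on the origin; on it an upright fin 44 (x) x 10 (y) mm, z 5 to 42 mm, to grip. At the +x end (x 18 to 40 mm) a 5 mm thick ear sticks out to y = -32 mm on that side only: eared end pointing away from you, fin up, the ear is on the right.
- tee: The two-eared (T-shaped) steel bracket, about 180 g, lying on its foot at any yaw. Origin: underside of the foot, below the fin; z up. Foot strip 80 (x) x 20 (y) x 5 mm centred on the origin; on it an upright fin 44 (x) x 10 (y) mm, z 5 to 42 mm, to grip. At the +x end (x 18 to 40 mm) 5 mm thick ears stick out to y = +32 and -32 mm.
- tray_left: Tray for left-hand brackets. Fixed open wooden box, 124 (x) x 160 (y) x 24 mm high, walls 5 mm, floor top at z = 5 mm. Origin: underside, box middle. A ledge 24 mm high on its +x side (x 62 to 156 mm; +x roughly away from the robot) bears a fixed full-size flat steel sample: left-hand outline, ear at its +x end, towards +y.
- tray_right: Tray for right-hand brackets. Fixed open wooden box, 124 (x) x 160 (y) x 24 mm high, walls 5 mm, floor top at z = 5 mm. Origin: underside, box middle. A ledge 24 mm high on its +x side (x 62 to 156 mm; +x roughly away from the robot) bears a fixed full-size flat steel sample: right-hand outline, ear at its +x end, towards -y.
- tray_tee: Tray for the two-eared bracket. Fixed open wooden box, 124 (x) x 160 (y) x 24 mm high, walls 5 mm, floor top at z = 5 mm. Origin: underside, box middle. A ledge 24 mm high on its +x side (x 62 to 156 mm; +x roughly away from the robot) bears a fixed full-size flat steel sample: T outline, ears on both sides at its +x end.
- cup: Bystander: empty black cup, 75 mm tall, 68 mm across the rim, standing on the bench. Origin: centre of its underside. Not to be disturbed.
- round_slate: Bystander: finished round slate disc, 120 mm across, 7 mm thick, lying on the bench. Origin: centre of its underside. Not to be disturbed.
Things that resemble listed ones, but are neither listed nor needed, are in the scene too. What is shaped like the right_1 but pink is not meant.

How it is judged:
By the outcome, as a careful person would: the job done as asked, in the order asked, and still so for the second after the job is handed in, with the robot touching nothing.
It also fails if it takes over 120 s, if anything falls off the work surface, if the arm or the gripper's body presses on something with over 40 N, if the wrist force passes 120 N, or if a joint passes its speed limit or range.

## Working session

There is one attempt and no reset: what is moved stays moved. The work goes in short steps, Python scripts to look and compute and a tool call to move; the robot and the scene stay as the last step left them, time stands still between calls to the robot, and variables do not carry over. Pictures are saved under pics/ and viewed, about 12 in all and at most 16, crops included, and the job is handed in when it is done.

Besides the shell and the picture viewer there is one more tool, called as name([rows], argument=value, ...), one row to a line, values as JSON. step_arm: Moves the arm, as the interface text tells. Its arguments: {"type":"object","properties":{"rows":{"type":"array"}},"required":["rows"]}

```bash
mkdir -p pics; ls; python3 - <<'E'
from workcell import r
import cv2,numpy as np
for n in("scene","top"):
    im=r.get_image(n); cv2.imwrite(f"pics/{n}0.png",im["color"][:,:,::-1]); 
    print(n,im["K"].tolist(),im["R"].tolist(),im["t"].tolist())
    np.savez(f"{n}0.npz",**im)
s=r.get_state();print({k:np.round(v,3).tolist() for k,v in s.items()})
E
```

```text
pics
scene [[394.25778477286093, 0.0, 249.56140062219737], [0.0, 394.25778477286093, 189.3681486269458], [0.0, 0.0, 1.0]] [[-0.3894903932692536, 0.920928122126281, 0.013734170085022071], [0.6057823775214337, 0.2673804851978384, -0.7493566488794557], [-0.6937758605165228, -0.28354729766360076, -0.6620241576802375]] [0.23261114031842314, -0.30066901186183986, 1.663191269405211]
top [[361.79019211895144, 0.0, 256.1611349107185], [0.0, 361.79019211895144, 192.50794428984946], [0.0, 0.0, 1.0]] [[0.0277729171549943, -0.9994365728563798, -0.018846801049412706], [-0.987083416098349, -0.02444391837053552, -0.15833137565974986], [0.15778147779861892, 0.023000688941614746, -0.9872061454285499]] [-0.0139856730158054, 0.5426461413508654, 1.0050780676521798]
{'time': 0.1, 'qpos': [1.072, 0.399, 0.045, 1.538, -0.019, 1.207, -0.051], 'dq': [0.002, -0.0, 0.001, -0.002, -0.001, 0.0, -0.0], 'joint_torque': [0.004, -47.626, 1.37, -25.495, 0.012, 0.005, -0.0], 'position': [0.253, -0.598, 0.23], 'tcp_rot': [-0.001, 0.98, 0.199, -0.0], 'contact_force': [0.345, 0.969, -0.247], 'moment': [-0.033, 0.018, -0.009], 'opening': 0.085}
```

View pics/top0.png

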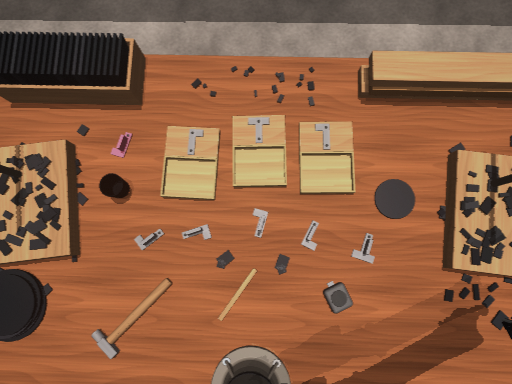

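View pics/scene0.png

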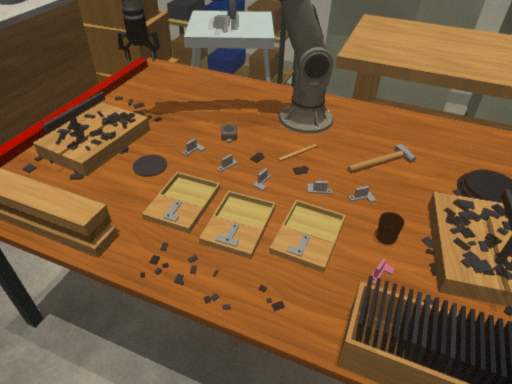

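The top view shows three trays around pixels (190,165), (260,150) and (327,158). Their samples look like right-hand, T and left-hand respectively. Five brackets lie in the row v≈220–250, a pink decoy is at (121,145), the cup is at (114,186) and the slate is at (395,199).

```bash
cat > h.py <<'E'
import numpy as np,cv2
def ray(im,uv,z):
    K,R,t=im["K"],im["R"],im["t"]; c=-R.T@t
    d=R.T@np.linalg.inv(K)@np.array([uv[0],uv[1],1.]); return (c+d*(z-c[2])/d[2])
E
python3 - <<'E'
import numpy as np,cv2
from h import *
im=dict(np.load("top0.npz")); c=im["color"]
a=cv2.resize(c[110:270,125:395][:,:,::-1],None,fx=2.96,fy=2.96,interpolation=cv2.INTER_CUBIC); cv2.imwrite("pics/c1.png",a)
hsv=cv2.cvtColor(c,cv2.COLOR_RGB2HSV); m=((hsv[...,1]<60)&(hsv[...,2]>110)).astype(np.uint8)
m[:110]=0;m[270:]=0
n,l,s,ce=cv2.connectedComponentsWithStats(m)
for i in range(1,n):
    if s[i,4]>40: print(s[i],ce[i].round(1),ray(im,ce[i],.005).round(3), ray(im,ce[i],.03).round(3))
# tray corners via wood colour
m=((hsv[...,0]>15)&(hsv[...,0]<32)&(hsv[...,2]>120)).astype(np.uint8);m[:105]=0
m=cv2.morphologyEx(m,cv2.MORPH_CLOSE,np.ones((7,7)))
for k in cv2.findContours(m,0,2)[0]:
    if cv2.contourArea(k)>2000:
        rc=cv2.minAreaRect(k);b=cv2.boxPoints(rc); print(rc,[ray(im,p,.024)[:2].round(3).tolist() for p in b])
E
```

```text
[248 117  21  26 253] [258.3 125.8] [0.758 0.    0.005] [ 0.749 -0.     0.03 ]
[315 124  15  25 214] [324.1 134. ] [ 0.736 -0.203  0.005] [ 0.728 -0.198  0.03 ]
[188 129  15  26 206] [193.2 139.3] [0.71  0.2   0.005] [0.703 0.195 0.03 ]
[253 208  15  30 213] [260.  220.2] [ 0.466 -0.013  0.005] [ 0.464 -0.013  0.03 ]
[302 221  17  29 214] [310.1 236.5] [ 0.422 -0.161  0.005] [ 0.421 -0.158  0.03 ]
[182 225  29  15 184] [198.8 231.9] [0.427 0.168 0.005] [0.425 0.163 0.03 ]
[135 233  19  17 123] [142.5 240.5] [0.397 0.333 0.005] [0.396 0.325 0.03 ]
[352 233  23  30 276] [364.6 250.4] [ 0.386 -0.319  0.005] [ 0.386 -0.313  0.03 ]
((484.9903869628906, 212.19561767578125), (58.0087776184082, 121.7949447631836), 2.806370258331299) [[0.334, -0.561], [0.689, -0.599], [0.684, -0.768], [0.33, -0.722]]
((189.62350463867188, 161.89410400390625), (54.14772415161133, 71.32774353027344), 4.398705959320068) [[0.53, 0.286], [0.75, 0.284], [0.741, 0.118], [0.522, 0.125]]
((326.5, 157.0), (70.0, 55.0), 90.0) [[0.766, -0.123], [0.769, -0.29], [0.555, -0.286], [0.551, -0.125]]
((259.1322937011719, 150.12850952148438), (69.8767318725586, 53.269771575927734), 89.16968536376953) [[0.782, 0.081], [0.788, -0.081], [0.572, -0.088], [0.565, 0.07]]
```

View pics/c1.png

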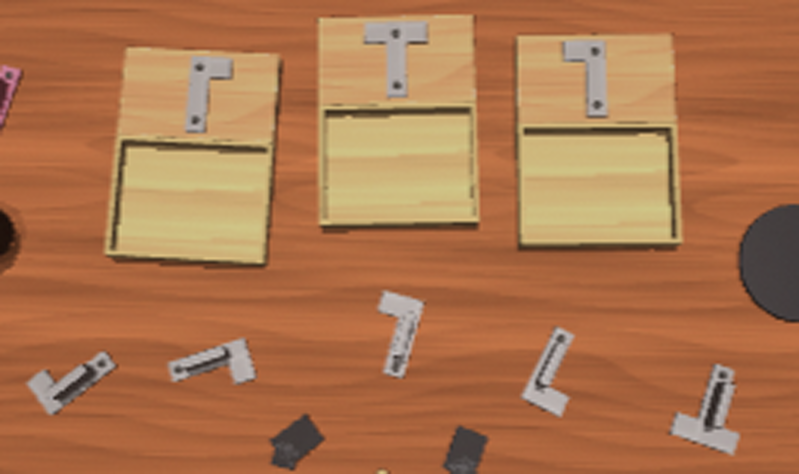

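The crop shows, left to right: right-hand (A), right-hand (B), left-hand (C), left-hand (D) and tee (E). The trays, left to right, are right, tee and left. Next I turn the corner pixels read from the crop into positions and cross-check them in the scene view.

```bash
python3 - <<'E'
import numpy as np,cv2
from h import *
im=dict(np.load("top0.npz")); sc=dict(np.load("scene0.npz"))
P=lambda p,z: ray(im,(p[0]/2.96+125-.33,p[1]/2.96+110-.33),z)
g=sc["color"][:,:,::-1][120:215,165:390]; g=cv2.resize(g,None,fx=3.5,fy=3.5,interpolation=cv2.INTER_CUBIC)
B={'A_R':((46,403),(111,355)),'B_R':((246,350),(169,373)),'C_L':((413,301),(395,376)),'D_L':((532,401),(565,332)),'E_T':((704,443),(723,367))}
for k,(e,t) in B.items():
    e,t=P(e,.005),P(t,.005); d=e-t; c=(e+t)/2
    print(k,'len',np.linalg.norm(d).round(3),'c',c[:2].round(3),'yaw',np.degrees(np.arctan2(d[1],d[0])).round(1))
    u=d/np.linalg.norm(d)
    for s,z,col in((.022,.042,(0,0,255)),(-.022,.042,(0,0,255)),(.04,.005,(0,255,0)),(-.04,.005,(255,0,0))):
        X=c+u*s; X[2]=z; q=sc["K"]@(sc["R"]@X+sc["t"]); q=q[:2]/q[2]
        cv2.circle(g,(int((q[0]-165+.5)*3.5),int((q[1]-120+.5)*3.5)),3,col,-1)
cv2.imwrite("pics/s1.png",g)
T={'right':((125,48),(280,54),(265,265),(105,257)),'tee':((318,17),(474,14),(478,230),(320,228)),'left':((516,36),(672,34),(682,246),(518,247))}
for k,q in T.items():
    b=[P(p,.024)[:2] for p in q]; w=b[0]-b[1]; x=np.array([w[1],-w[0]])/np.linalg.norm(w)
    print(k,'w',np.linalg.norm(w).round(3),'nearw',np.linalg.norm(b[3]-b[2]).round(3),'len',np.linalg.norm(b[0]-b[3]).round(3),np.linalg.norm(b[1]-b[2]).round(3),'org',((b[0]+b[1])/2-.156*x).round(3),'yaw back,left,right',[np.degrees(np.arctan2(v[1],v[0])).round(1) for v in(x,b[0]-b[3],b[1]-b[2])])
E
```

```text
A_R len 0.079 c [0.406 0.308] yaw 128.6
B_R len 0.08 c [0.427 0.18 ] yaw -71.8
C_L len 0.077 c [ 0.455 -0.016] yaw -12.0
D_L len 0.076 c [ 0.431 -0.161] yaw 154.9
E_T len 0.077 c [ 0.398 -0.323] yaw 164.9
right w 0.161 nearw 0.161 len 0.218 0.219 org [0.588 0.202] yaw back,left,right [np.float64(-1.1), np.float64(-1.4), np.float64(-1.4)]
tee w 0.161 nearw 0.158 len 0.221 0.226 org [ 0.63  -0.006] yaw back,left,right [np.float64(2.3), np.float64(2.7), np.float64(1.9)]
left w 0.159 nearw 0.162 len 0.219 0.22 org [ 0.613 -0.208] yaw back,left,right [np.float64(2.0), np.float64(1.0), np.float64(1.8)]
```

View pics/s1.png

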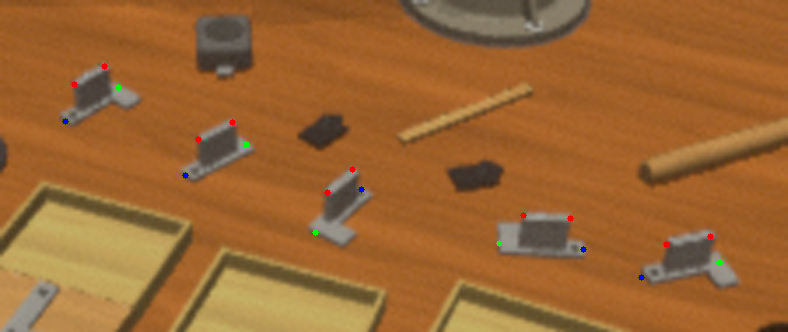

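The projected points land on the brackets in the scene view: fin tops, tails and ear ends all match. The lengths fit too (76–80 mm against 80) and the tray widths are 158–162 against 160. I start with the tee (E).

```bash
cat > plan.py <<'E'
"""plan.py x,y,z,yaw ... (mm, deg): tool-frame deltas from the present pose, chained; jaw axis = tool y, yaw = world angle of tool x"""
import sys,numpy as np
from scipy.spatial.transform import Rotation as Ro
from workcell import r
s=r.get_state(); p=np.array(s["position"])*1e3; q=s["tcp_rot"]; M=Ro.from_quat([*q[1:],q[0]])
print('t',round(float(s["time"]),2),'p',p.round(1),'yaw',np.degrees(np.arctan2(*M.as_matrix()[[1,0],0])).round(1),'open',round(s["opening"]*1e3,1),'F',np.round(s["contact_force"],1),'q7',round(s["qpos"][6],2))
for a in sys.argv[1:]:
    x,y,z,w=map(float,a.split(',')); G=Ro.from_euler('z',w,degrees=True)*Ro.from_euler('x',180,degrees=True)
    n=0
    while n<8:
        d=M.inv().apply(np.array([x,y,z])-p); rv=np.degrees((M.inv()*G).as_rotvec())
        f=min(1,190/max(np.linalg.norm(d),1e-6),33/max(np.linalg.norm(rv),1e-6))
        d=np.round(d*f); rv=np.round(rv*f,0 if np.linalg.norm(rv)>3 else 1); print(a,'->',rv.tolist()+d.tolist())
        p=p+M.apply(d); M=M*Ro.from_rotvec(np.radians(rv)); n+=1
        if f==1: break
E
python3 plan.py=0 2>/dev/null; python3 plan.py 398,-323,90,-15 398,-323,12,-15
```

```text
t 0.1 p [ 252.8 -598.2  230.4] yaw 22.9 open 85.4 F [ 0.3  1.  -0.2] q7 -0.05
398,-323,90,-15 -> [-0.0, 0.0, 21.0, 134.0, -110.0, 78.0]
398,-323,90,-15 -> [-0.0, 0.0, 17.0, 69.0, -119.0, 63.0]
398,-323,12,-15 -> [-0.1, 0.1, -0.1, -0.0, -0.0, 78.0]
```

step_arm([
  [0,0,21,134,-110,78,60],
  [0,0,21,134,-110,78,60],
  [0,0,21,134,-110,78,60],
  [0,0,21,134,-110,78,60],
  [0,0,21,134,-110,78,60],
])

```text
time: 0.52
position: [0.3353, -0.4395, 0.1509]
tcp_rot: [-0.003, 1.0, 0.019, -0.001]
contact_force: [0.3, 0.2, -0.3]
opening: 0.0601
```

step_arm([
  [0,0,17,69,-119,63,60],
  [0,0,17,69,-119,63,60],
  [0,0,17,69,-119,63,60],
  [0,0,17,69,-119,63,60],
  [0,0,17,69,-119,63,60],
])

```text
time: 0.93
position: [0.4003, -0.3159, 0.0874]
tcp_rot: [-0.003, 0.992, -0.126, -0.002]
contact_force: [-0.8, 0.7, -0.4]
opening: 0.0599
```

```bash
python3 - <<'E'
from workcell import r
import cv2
im=r.get_image("wrist");cv2.imwrite("pics/w1.png",im["color"][:,:,::-1])
E
python3 plan.py 398,-323,12,-15
```

```text
t 0.98 p [ 399.4 -319.7   88.6] yaw -14.7 open 59.9 F [ 0.5 -1.   0.2] q7 -1.22
398,-323,12,-15 -> [-0.1, 0.2, 0.3, -0.0, 4.0, 77.0]
```

View pics/w1.png

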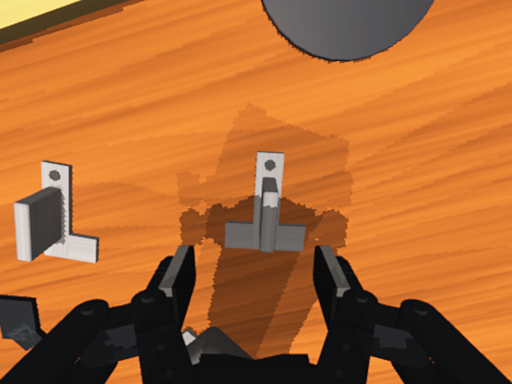

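The wrist view has the tee centred between the fingers (fin at about (268,210)) and aligned. I descend and grip.

step_arm([
  [0,0,0,0,1,30,60],
  [0,0,0,0,2,55,60],
  [0,0,0,0,2,68,60],
  [0,0,0,0,2,74,60],
  [0,0,0,0,2,77,60],
])

```text
time: 1.4
position: [0.3972, -0.3269, 0.0127]
tcp_rot: [0.0, 0.991, -0.132, -0.001]
contact_force: [0.3, -0.0, -0.7]
opening: 0.0603
```

step_arm([
  [0,0,0,0,0,0,30],
  [0,0,0,0,0,0,0],
  [0,0,0,0,0,0,0],
  [0,0,0,0,0,0,0],
  [0,0,0,0,0,0,0],
])

```text
time: 1.82
position: [0.3989, -0.3264, 0.0144]
tcp_rot: [0.0, 0.991, -0.131, 0.001]
contact_force: [0.0, -0.3, 4.5]
opening: 0.0088
```

step_arm([
  [0,0,0,0,0,0,0],
  [0,0,0,0,0,0,0],
  [0,0,0,0,0,-5,0],
  [0,0,0,0,0,-20,0],
  [0,0,0,0,0,-40,0],
])

```text
time: 2.23
position: [0.3964, -0.3248, 0.0523]
tcp_rot: [-0.001, 0.991, -0.131, -0.002]
contact_force: [0.7, 0.0, -2.9]
opening: 0.0089
```

```bash
python3 plan.py 398,-323,90,-15 630,-6,90,2.3 630,-6,18,2.3
```

```text
t 2.23 p [ 396.4 -324.8   52.3] yaw -15.1 open 8.9 F [ 0.7  0.  -2.9] q7 -1.22
398,-323,90,-15 -> [-0.1, 0.2, -0.1, 1.0, -2.0, -38.0]
630,-6,90,2.3 -> [0.0, 0.0, -8.0, 69.0, -177.0, 0.0]
630,-6,90,2.3 -> [0.0, 0.0, -9.0, 92.0, -166.0, 0.0]
630,-6,90,2.3 -> [0.0, 0.1, -0.3, 8.0, -10.0, 0.0]
630,-6,18,2.3 -> [0.0, -0.0, 0.0, 0.0, -0.0, 72.0]
```

step_arm([
  [0,0,0,1,-2,-38,0],
  [0,0,0,1,-2,-38,0],
])

```text
time: 2.4
position: [0.4032, -0.3267, 0.0969]
tcp_rot: [0.002, 0.991, -0.131, 0.005]
contact_force: [2.5, -0.5, -1.3]
opening: 0.0087
```

step_arm([
  [0,0,-8,69,-177,0,0],
  [0,0,-8,69,-177,0,0],
  [0,0,-8,69,-177,0,0],
  [0,0,-8,69,-177,0,0],
  [0,0,-8,69,-177,0,0],
])

```text
time: 2.82
position: [0.5151, -0.1658, 0.0914]
tcp_rot: [-0.001, 0.998, -0.059, 0.001]
contact_force: [0.5, 0.5, -1.4]
opening: 0.009
```

step_arm([
  [0,0,-9,92,-166,0,0],
  [0,0,-9,92,-166,0,0],
  [0,0,-9,92,-166,0,0],
  [0,0,-9,92,-166,0,0],
  [0,0,-9,92,-166,0,0],
])

```text
time: 3.23
position: [0.6264, -0.0115, 0.0911]
tcp_rot: [-0.002, 1.0, 0.019, 0.001]
contact_force: [0.9, 0.5, -2.4]
opening: 0.0089
```

step_arm([
  [0,0,0,8,-10,0,0],
  [0,0,0,8,-10,0,0],
  [0,0,0,8,-10,0,0],
])

```text
time: 3.48
position: [0.6307, -0.0088, 0.0906]
tcp_rot: [0.001, 1.0, 0.017, -0.001]
contact_force: [0.6, 0.8, -1.9]
opening: 0.009
```

```bash
python3 - <<'E'
from workcell import r
import cv2,numpy as np
im=r.get_image("top");sc=r.get_image("scene");w=r.get_image("wrist")
a=np.hstack([im["color"][90:210,150:370],sc["color"][160:280,140:360]])[:,:,::-1]
a=cv2.resize(a,(800,218));b=cv2.resize(w["color"][:,:,::-1],(512,384)); b=np.hstack([b,np.zeros((384,288,3),np.uint8)])
cv2.imwrite("pics/p1.png",np.vstack([a,b]))
E
python3 plan.py 630,-6,18,2.3
```

```text
t 3.63 p [630.4 -11.   91. ] yaw 1.7 open 8.8 F [-0.3 -0.6 -2.1] q7 -1.66
630,-6,18,2.3 -> [0.1, 0.1, -0.6, -0.0, -5.0, 73.0]
```

View pics/p1.png

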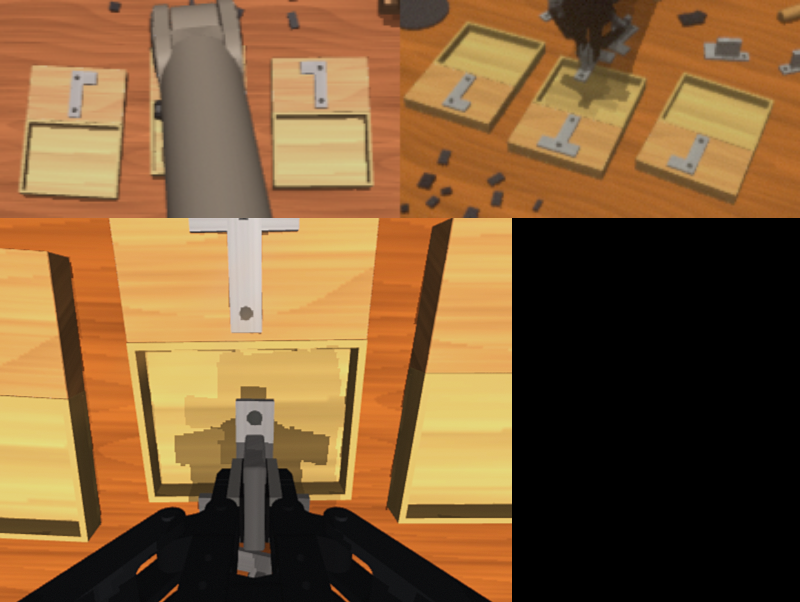

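The tee is held upright over the middle tray. I lower and release it.

step_arm([
  [0,0,0,0,-4,30,0],
  [0,0,0,0,-4,55,0],
  [0,0,0,0,-4,66,0],
  [0,0,0,0,-4,70,0],
  [0,0,0,0,-4,72,0],
])

```text
time: 4.05
position: [0.6306, -0.0055, 0.0195]
tcp_rot: [0.001, 1.0, 0.016, -0.001]
contact_force: [-0.5, -0.4, 3.0]
opening: 0.009
```

step_arm([
  [0,0,0,0,0,0,0],
  [0,0,0,0,0,0,0],
  [0,0,0,0,0,0,30],
  [0,0,0,0,0,0,30],
  [0,0,0,0,0,0,30],
])

```text
time: 4.47
position: [0.6324, -0.0037, 0.0202]
tcp_rot: [0.0, 1.0, 0.017, 0.001]
contact_force: [0.9, -0.4, 0.0]
opening: 0.0299
```

step_arm([
  [0,0,0,0,0,-10,30],
  [0,0,0,0,0,-40,30],
  [0,0,0,0,0,-80,30],
  [0,0,0,0,0,-80,60],
  [0,0,0,0,0,-80,60],
])

```text
time: 4.88
position: [0.6344, -0.0036, 0.1034]
tcp_rot: [0.0, 1.0, 0.017, 0.004]
contact_force: [0.7, 0.0, -0.4]
opening: 0.0532
```

```bash
python3 plan.py 431,-161,90,-25 431,-161,12,-25
```

```text
t 4.88 p [634.4  -3.6 103.4] yaw 1.9 open 53.2 F [ 0.7  0.  -0.4] q7 -1.67
431,-161,90,-25 -> [-0.0, -0.0, 20.0, -154.0, 111.0, 9.0]
431,-161,90,-25 -> [-0.0, -0.0, 7.0, -38.0, 56.0, 3.0]
431,-161,12,-25 -> [-0.2, -0.4, -0.1, -0.0, 0.0, 78.0]
```

step_arm([
  [0,0,20,-154,111,9,60],
  [0,0,20,-154,111,9,60],
  [0,0,20,-154,111,9,60],
  [0,0,20,-154,111,9,60],
  [0,0,20,-154,111,9,60],
])

```text
time: 5.3
position: [0.4758, -0.1228, 0.0891]
tcp_rot: [0.001, 0.987, -0.159, -0.003]
contact_force: [0.4, 0.3, -0.1]
opening: 0.06
```

step_arm([
  [0,0,7,-38,56,3,60],
  [0,0,7,-38,56,3,60],
  [0,0,7,-38,56,3,60],
  [0,0,7,-38,56,3,60],
  [0,0,7,-38,56,3,60],
])

```text
time: 5.72
position: [0.4284, -0.1608, 0.0873]
tcp_rot: [-0.0, 0.976, -0.217, 0.0]
contact_force: [-0.6, 0.1, -0.5]
opening: 0.0601
```

```bash
python3 plan.py 431,-161,12,-25
```

```text
t 5.72 p [ 428.4 -160.8   87.3] yaw -25.1 open 60.1 F [-0.6  0.1 -0.5] q7 -1.74
431,-161,12,-25 -> [-0.0, -0.0, -0.1, 2.0, -1.0, 75.0]
```

step_arm([
  [0,0,0,1,0,30,60],
  [0,0,0,2,0,55,60],
  [0,0,0,2,0,68,60],
  [0,0,0,2,0,73,60],
  [0,0,0,2,0,75,60],
])

```text
time: 6.13
position: [0.4301, -0.1609, 0.0114]
tcp_rot: [-0.0, 0.976, -0.216, -0.001]
contact_force: [0.5, 0.7, -0.0]
opening: 0.06
```

step_arm([
  [0,0,0,0,0,0,30],
  [0,0,0,0,0,0,0],
  [0,0,0,0,0,0,0],
  [0,0,0,0,0,0,0],
  [0,0,0,0,0,0,0],
])

```text
time: 6.55
position: [0.4307, -0.1624, 0.0133]
tcp_rot: [0.0, 0.976, -0.217, 0.001]
contact_force: [-0.5, 0.5, 4.1]
opening: 0.0089
```

step_arm([
  [0,0,0,0,0,0,0],
  [0,0,0,0,0,0,0],
  [0,0,0,0,0,-5,0],
  [0,0,0,0,0,-30,0],
  [0,0,0,0,0,-70,0],
])

```text
time: 6.97
position: [0.4257, -0.1609, 0.08]
tcp_rot: [-0.0, 0.976, -0.217, -0.005]
contact_force: [2.3, 0.2, -2.0]
opening: 0.0087
```

step_arm([
  [0,0,0,0,0,-8,0],
  [0,0,0,0,0,-8,0],
])

```text
time: 7.13
position: [0.432, -0.1628, 0.0931]
tcp_rot: [0.0, 0.976, -0.217, 0.003]
contact_force: [0.5, 0.3, -2.2]
opening: 0.0094
```

```bash
python3 plan.py 614,-236,90,1.6 614,-236,18,1.6
```

```text
t 7.13 p [ 432.  -162.8   93.1] yaw -25.1 open 9.4 F [ 0.5  0.3 -2.2] q7 -1.74
614,-236,90,1.6 -> [0.0, -0.0, -26.0, 190.0, -11.0, 4.0]
614,-236,90,1.6 -> [0.1, -0.4, -0.7, 5.0, 3.0, 0.0]
614,-236,18,1.6 -> [0.0, 0.0, -0.0, 0.0, -0.0, 72.0]
```

step_arm([
  [0,0,-26,190,-11,4,0],
  [0,0,-26,190,-11,4,0],
  [0,0,-26,190,-11,4,0],
  [0,0,-26,190,-11,4,0],
  [0,0,-26,190,-11,4,0],
])

```text
time: 7.55
position: [0.6092, -0.234, 0.084]
tcp_rot: [-0.0, 1.0, 0.009, 0.0]
contact_force: [1.5, -0.4, -1.8]
opening: 0.0091
```

step_arm([
  [0,0,-1,5,3,0,0],
  [0,0,-1,5,3,0,0],
  [0,0,-1,5,3,0,0],
  [0,0,-1,5,3,0,0],
])

```text
time: 7.88
position: [0.6092, -0.2348, 0.085]
tcp_rot: [-0.001, 1.0, 0.017, -0.002]
contact_force: [-0.4, -0.0, -2.5]
opening: 0.0094
```

```bash
python3 plan.py 614,-236,19,1.6
```

```text
t 7.88 p [ 609.2 -234.8   85. ] yaw 1.9 open 9.4 F [-0.4 -0.  -2.5] q7 -1.27
614,-236,19,1.6 -> [-0.1, 0.2, 0.3, 5.0, 1.0, 66.0]
```

step_arm([
  [0,0,0,4,1,30,0],
  [0,0,0,4,1,50,0],
  [0,0,0,4,1,60,0],
  [0,0,0,4,1,64,0],
  [0,0,0,4,1,66,0],
])

```text
time: 8.3
position: [0.6145, -0.2361, 0.0199]
tcp_rot: [-0.0, 1.0, 0.017, -0.001]
contact_force: [-0.0, -0.1, -2.7]
opening: 0.0092
```

step_arm([
  [0,0,0,0,0,0,0],
  [0,0,0,0,0,0,0],
  [0,0,0,0,0,0,0],
])

```text
time: 8.55
position: [0.6165, -0.2368, 0.0218]
tcp_rot: [0.0, 1.0, 0.017, 0.001]
contact_force: [0.1, -0.4, -2.8]
opening: 0.009
```

Not on the floor yet: the force reading still shows the bracket's weight. I lower a little more and release.

step_arm([
  [0,0,0,0,0,1,0],
  [0,0,0,0,0,2,0],
  [0,0,0,0,0,2,0],
])

```text
time: 8.8
position: [0.6156, -0.2365, 0.0184]
tcp_rot: [0.0, 1.0, 0.017, 0.0]
contact_force: [-0.5, -0.0, -1.6]
opening: 0.0087
```

step_arm([
  [0,0,0,0,0,0,30],
  [0,0,0,0,0,0,30],
  [0,0,0,0,0,0,30],
])

```text
time: 9.05
position: [0.616, -0.2367, 0.0188]
tcp_rot: [0.0, 1.0, 0.017, 0.0]
contact_force: [-0.5, -0.3, 1.0]
opening: 0.0306
```

step_arm([
  [0,0,0,0,0,-10,30],
  [0,0,0,0,0,-40,30],
  [0,0,0,0,0,-72,30],
  [0,0,0,0,0,-72,60],
  [0,0,0,0,0,-72,60],
])

```text
time: 9.47
position: [0.6177, -0.2373, 0.0939]
tcp_rot: [0.001, 1.0, 0.017, 0.003]
contact_force: [1.0, 0.4, 0.8]
opening: 0.0532
```

```bash
python3 plan.py 455,-16,90,-12 455,-16,12,-12
```

```text
t 9.47 p [ 617.7 -237.3   93.9] yaw 1.9 open 53.2 F [1.  0.4 0.8] q7 -1.27
455,-16,90,-12 -> [0.0, -0.0, 10.0, -107.0, -157.0, 2.0]
455,-16,90,-12 -> [0.0, -0.0, 4.0, -60.0, -60.0, 0.0]
455,-16,12,-12 -> [0.1, -0.4, -0.1, -0.0, -0.0, 78.0]
```

step_arm([
  [0,0,10,-107,-157,2,60],
  [0,0,10,-107,-157,2,60],
  [0,0,10,-107,-157,2,60],
  [0,0,10,-107,-157,2,60],
  [0,0,10,-107,-157,2,60],
])

```text
time: 9.88
position: [0.4991, -0.0789, 0.0872]
tcp_rot: [-0.001, 0.998, -0.069, -0.002]
contact_force: [-0.1, 0.3, -0.3]
opening: 0.0601
```

step_arm([
  [0,0,4,-60,-60,0,60],
  [0,0,4,-60,-60,0,60],
  [0,0,4,-60,-60,0,60],
  [0,0,4,-60,-60,0,60],
  [0,0,4,-60,-60,0,60],
])

```text
time: 10.3
position: [0.4526, -0.0156, 0.0883]
tcp_rot: [0.0, 0.994, -0.105, 0.0]
contact_force: [0.9, -0.2, 0.4]
opening: 0.0598
```

```bash
python3 plan.py 455,-16,12,-12
```

```text
t 10.3 p [452.6 -15.6  88.3] yaw -12.1 open 59.8 F [ 0.9 -0.2  0.4] q7 -1.87
455,-16,12,-12 -> [0.0, -0.0, -0.1, 2.0, -0.0, 76.0]
```

step_arm([
  [0,0,0,1,0,30,60],
  [0,0,0,2,0,55,60],
  [0,0,0,2,0,68,60],
  [0,0,0,2,0,74,60],
  [0,0,0,2,0,76,60],
])

```text
time: 10.72
position: [0.4543, -0.017, 0.0111]
tcp_rot: [0.0, 0.994, -0.106, -0.001]
contact_force: [-0.2, 0.0, 0.7]
opening: 0.0597
```

step_arm([
  [0,0,0,0,0,0,30],
  [0,0,0,0,0,0,0],
  [0,0,0,0,0,0,0],
  [0,0,0,0,0,0,0],
  [0,0,0,0,0,0,0],
])

```text
time: 11.13
position: [0.4553, -0.016, 0.0133]
tcp_rot: [0.0, 0.994, -0.105, 0.001]
contact_force: [0.0, -1.2, 4.1]
opening: 0.0092
```

step_arm([
  [0,0,0,0,0,0,0],
  [0,0,0,0,0,0,0],
  [0,0,0,0,0,-5,0],
  [0,0,0,0,0,-30,0],
  [0,0,0,0,0,-70,0],
])

```text
time: 11.55
position: [0.4501, -0.0156, 0.08]
tcp_rot: [0.001, 0.994, -0.105, -0.005]
contact_force: [1.1, -0.2, -2.4]
opening: 0.0089
```

step_arm([
  [0,0,0,0,0,-8,0],
  [0,0,0,0,0,-8,0],
])

```text
time: 11.72
position: [0.4566, -0.0155, 0.0929]
tcp_rot: [-0.0, 0.994, -0.105, 0.003]
contact_force: [0.7, 0.4, -2.6]
opening: 0.0088
```

```bash
python3 plan.py 613,-180,90,1.6 613,-180,18,1.6
```

```text
t 11.72 p [456.6 -15.5  92.9] yaw -12.1 open 8.8 F [ 0.7  0.4 -2.6] q7 -1.87
613,-180,90,1.6 -> [-0.0, -0.0, -11.0, 157.0, 107.0, 3.0]
613,-180,90,1.6 -> [-0.0, -0.4, -2.7, 26.0, 27.0, 1.0]
613,-180,18,1.6 -> [-0.0, 0.0, 0.0, -0.0, -0.0, 72.0]
```

step_arm([
  [0,0,-11,157,107,3,0],
  [0,0,-11,157,107,3,0],
  [0,0,-11,157,107,3,0],
  [0,0,-11,157,107,3,0],
  [0,0,-11,157,107,3,0],
])

```text
time: 12.13
position: [0.5866, -0.1575, 0.0851]
tcp_rot: [0.001, 1.0, -0.011, -0.0]
contact_force: [0.8, -0.7, -1.8]
opening: 0.0092
```

step_arm([
  [0,0,-3,26,27,0,0],
  [0,0,-3,26,27,0,0],
  [0,0,-3,26,27,0,0],
  [0,0,-3,26,27,0,0],
])

```text
time: 12.47
position: [0.6091, -0.1798, 0.0849]
tcp_rot: [-0.001, 1.0, 0.017, -0.002]
contact_force: [0.4, 0.5, -2.8]
opening: 0.0094
```

```bash
python3 plan.py 613,-180,19,1.6
python3 - <<'E'
from workcell import r
import cv2
cv2.imwrite("pics/w2.png",r.get_image("wrist")["color"][:,:,::-1])
E
```

```text
t 12.47 p [ 609.1 -179.8   84.9] yaw 1.9 open 9.4 F [ 0.4  0.5 -2.8] q7 -1.35
613,-180,19,1.6 -> [-0.1, 0.3, 0.3, 4.0, 0.0, 66.0]
```

View pics/w2.png

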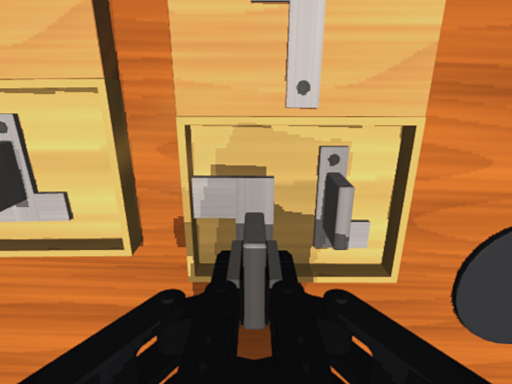

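D lies flat in the left tray (px (335,200)), and C is held clear of it with its ear inside the left wall. I lower it.

step_arm([
  [0,0,0,2,2,30,0],
  [0,0,0,2,2,50,0],
  [0,0,0,2,2,62,0],
  [0,0,0,2,2,66,0],
  [0,0,0,2,2,68,0],
])

```text
time: 12.93
position: [0.6121, -0.1814, 0.0187]
tcp_rot: [-0.0, 1.0, 0.017, -0.001]
contact_force: [0.4, -0.2, -2.7]
opening: 0.009
```

step_arm([
  [0,0,0,0,0,0,0],
  [0,0,0,0,0,0,0],
])

```text
time: 13.1
position: [0.614, -0.1827, 0.0205]
tcp_rot: [0.0, 1.0, 0.017, 0.001]
contact_force: [0.0, 0.4, -2.4]
opening: 0.0089
```

step_arm([
  [0,0,0,0,0,0,30],
  [0,0,0,0,0,0,30],
  [0,0,0,0,0,0,30],
])

```text
time: 13.35
position: [0.614, -0.183, 0.0205]
tcp_rot: [0.0, 1.0, 0.017, 0.001]
contact_force: [-0.0, 0.9, -0.8]
opening: 0.0305
```

step_arm([
  [0,0,0,0,0,-10,30],
  [0,0,0,0,0,-40,30],
  [0,0,0,0,0,-72,30],
  [0,0,0,0,0,-72,60],
  [0,0,0,0,0,-72,60],
])

```text
time: 13.77
position: [0.6153, -0.1832, 0.0949]
tcp_rot: [0.001, 1.0, 0.017, 0.003]
contact_force: [-1.2, 0.0, -0.2]
opening: 0.0528
```

```bash
python3 plan.py 427,180,90,-72 427,180,90,108
```

```text
t 13.77 p [ 615.3 -183.2   94.9] yaw 1.9 open 52.8 F [-1.2  0.  -0.2] q7 -1.35
427,180,90,-72 -> [-0.0, -0.0, 33.0, -79.0, -165.0, 1.0]
427,180,90,-72 -> [-0.0, -0.0, 33.0, -156.0, -96.0, 2.0]
427,180,90,-72 -> [-0.0, -0.0, 8.0, -43.0, 1.0, 0.0]
427,180,90,108 -> [-0.0, 0.0, 33.0, -0.0, 0.0, 0.0]
427,180,90,108 -> [-0.0, 0.0, 33.0, 0.0, 0.0, 0.0]
427,180,90,108 -> [0.0, 0.0, 33.0, 0.0, 0.0, 0.0]
427,180,90,108 -> [0.0, 0.0, 33.0, 0.0, -0.0, 0.0]
427,180,90,108 -> [0.0, 0.0, 33.0, 0.0, -0.0, 0.0]
427,180,90,108 -> [0.0, 0.0, 15.0, 0.0, -0.0, 0.0]
```

```bash
python3 plan.py 427,180,90,108
```

```text
t 13.77 p [ 615.3 -183.2   94.9] yaw 1.9 open 52.8 F [-1.2  0.  -0.2] q7 -1.35
427,180,90,108 -> [0.0, -0.0, -33.0, -55.0, -115.0, 1.0]
427,180,90,108 -> [0.0, -0.0, -33.0, 17.0, -126.0, 1.0]
427,180,90,108 -> [0.0, 0.0, -33.0, 82.0, -97.0, 1.0]
427,180,90,108 -> [0.0, 0.0, -7.0, 27.0, -8.0, 0.0]
```

step_arm([
  [0,0,-33,-55,-115,1,60],
  [0,0,-33,-55,-115,1,60],
  [0,0,-33,-55,-115,1,60],
  [0,0,-33,-55,-115,1,60],
  [0,0,-33,-55,-115,1,60],
])

```text
time: 14.18
position: [0.552, -0.0656, 0.0897]
tcp_rot: [-0.001, 0.952, 0.305, -0.001]
contact_force: [0.3, -0.9, 0.3]
opening: 0.06
```

step_arm([
  [0,0,-33,17,-126,1,60],
  [0,0,-33,17,-126,1,60],
  [0,0,-33,17,-126,1,60],
  [0,0,-33,17,-126,1,60],
  [0,0,-33,17,-126,1,60],
])

```text
time: 14.6
position: [0.4938, 0.0467, 0.0889]
tcp_rot: [-0.001, 0.826, 0.563, -0.001]
contact_force: [0.1, -0.6, 0.2]
opening: 0.0598
```

step_arm([
  [0,0,-33,82,-97,1,60],
  [0,0,-33,82,-97,1,60],
  [0,0,-33,82,-97,1,60],
  [0,0,-33,82,-97,1,60],
  [0,0,-33,82,-97,1,60],
])

```text
time: 15.02
position: [0.4348, 0.1588, 0.088]
tcp_rot: [-0.001, 0.632, 0.775, -0.0]
contact_force: [0.3, -0.9, -0.9]
opening: 0.0602
```

step_arm([
  [0,0,-7,27,-8,0,60],
  [0,0,-7,27,-8,0,60],
  [0,0,-7,27,-8,0,60],
  [0,0,-7,27,-8,0,60],
])

```text
time: 15.35
position: [0.4237, 0.1804, 0.0879]
tcp_rot: [-0.0, 0.589, 0.808, -0.001]
contact_force: [-0.2, -0.4, -0.1]
opening: 0.0602
```

```bash
python3 plan.py 427,180,12,108.2
```

```text
t 15.35 p [423.7 180.4  87.9] yaw 107.9 open 60.2 F [-0.2 -0.4 -0.1] q7 -0.39
427,180,12,108.2 -> [-0.1, 0.0, -0.3, -1.0, 3.0, 76.0]
```

step_arm([
  [0,0,0,-1,1,30,60],
  [0,0,0,-1,2,55,60],
  [0,0,0,-1,3,68,60],
  [0,0,0,-1,3,74,60],
  [0,0,0,-1,3,76,60],
])

```text
time: 15.77
position: [0.4267, 0.1798, 0.0111]
tcp_rot: [-0.001, 0.589, 0.808, -0.001]
contact_force: [-0.3, 0.3, 0.1]
opening: 0.0599
```

step_arm([
  [0,0,0,0,0,0,30],
  [0,0,0,0,0,0,0],
  [0,0,0,0,0,0,0],
  [0,0,0,0,0,0,0],
  [0,0,0,0,0,0,0],
])

```text
time: 16.18
position: [0.4281, 0.1812, 0.0132]
tcp_rot: [0.001, 0.588, 0.809, 0.001]
contact_force: [0.0, -0.4, 5.0]
opening: 0.0092
```

step_arm([
  [0,0,0,0,0,0,0],
  [0,0,0,0,0,0,0],
  [0,0,0,0,0,-5,0],
  [0,0,0,0,0,-30,0],
  [0,0,0,0,0,-70,0],
])

```text
time: 16.6
position: [0.4236, 0.1793, 0.0801]
tcp_rot: [-0.003, 0.588, 0.809, -0.004]
contact_force: [0.5, -0.2, -1.3]
opening: 0.009
```

step_arm([
  [0,0,0,0,0,-8,0],
  [0,0,0,0,0,-8,0],
  [0,0,0,0,0,-8,0],
])

```text
time: 16.85
position: [0.427, 0.1805, 0.0902]
tcp_rot: [0.0, 0.589, 0.808, -0.0]
contact_force: [-1.0, -1.0, -0.7]
opening: 0.0086
```

```bash
python3 plan.py 587,174,90,178.7
```

```text
t 16.85 p [427.  180.5  90.2] yaw 107.9 open 8.6 F [-1.  -1.  -0.7] q7 -0.39
587,174,90,178.7 -> [-0.0, 0.0, -33.0, -26.0, 70.0, 0.0]
587,174,90,178.7 -> [-0.0, 0.0, -33.0, -60.0, 45.0, 0.0]
587,174,90,178.7 -> [-0.0, 0.0, -5.0, -10.0, 1.0, 0.0]
```

step_arm([
  [0,0,-33,-26,70,0,0],
  [0,0,-33,-26,70,0,0],
  [0,0,-33,-26,70,0,0],
  [0,0,-33,-26,70,0,0],
  [0,0,-33,-26,70,0,0],
])

```text
time: 17.27
position: [0.5004, 0.1769, 0.0876]
tcp_rot: [-0.002, 0.332, 0.943, -0.001]
contact_force: [-1.1, -0.1, -2.7]
opening: 0.009
```

step_arm([
  [0,0,-33,-60,45,0,0],
  [0,0,-33,-60,45,0,0],
  [0,0,-33,-60,45,0,0],
  [0,0,-33,-60,45,0,0],
  [0,0,-33,-60,45,0,0],
])

```text
time: 17.68
position: [0.5754, 0.1741, 0.0872]
tcp_rot: [-0.003, 0.051, 0.999, -0.0]
contact_force: [0.4, 0.6, -1.1]
opening: 0.0091
```

step_arm([
  [0,0,-5,-10,1,0,0],
  [0,0,-5,-10,1,0,0],
  [0,0,-5,-10,1,0,0],
  [0,0,-5,-10,1,0,0],
])

```text
time: 18.02
position: [0.5855, 0.1745, 0.0888]
tcp_rot: [-0.001, 0.01, 1.0, -0.0]
contact_force: [-0.4, -0.0, -1.0]
opening: 0.009
```

```bash
python3 plan.py 587,174,19,178.7
python3 - <<'E'
from workcell import r
import cv2
cv2.imwrite("pics/w3.png",r.get_image("wrist")["color"][:,:,::-1])
E
```

```text
t 18.02 p [585.5 174.5  88.8] yaw 178.8 open 9.0 F [-0.4 -0.  -1. ] q7 0.8
587,174,19,178.7 -> [-0.0, -0.2, 0.1, -2.0, -0.0, 70.0]
```

View pics/w3.png

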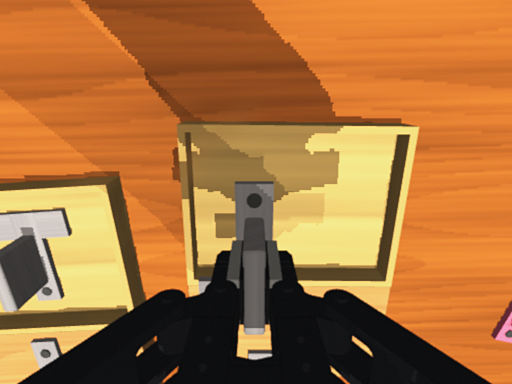

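B is held over the right tray, inside the walls, and the tee is visible in its own tray. I lower B and release it.

step_arm([
  [0,0,0,-1,0,30,0],
  [0,0,0,-1,0,55,0],
  [0,0,0,-1,0,65,0],
  [0,0,0,-1,0,69,0],
  [0,0,0,-1,0,71,0],
])

```text
time: 18.48
position: [0.5873, 0.1749, 0.0189]
tcp_rot: [-0.0, 0.009, 1.0, -0.0]
contact_force: [0.1, -0.3, -1.5]
opening: 0.0093
```

step_arm([
  [0,0,0,0,0,0,0],
  [0,0,0,0,0,0,0],
  [0,0,0,0,0,0,30],
  [0,0,0,0,0,0,30],
  [0,0,0,0,0,0,30],
])

```text
time: 18.9
position: [0.5885, 0.175, 0.0203]
tcp_rot: [0.001, 0.01, 1.0, 0.0]
contact_force: [0.5, -0.5, 0.2]
opening: 0.0299
```

step_arm([
  [0,0,0,0,0,-10,30],
  [0,0,0,0,0,-40,30],
  [0,0,0,0,0,-72,30],
  [0,0,0,0,0,-72,60],
  [0,0,0,0,0,-72,60],
])

```text
time: 19.32
position: [0.5896, 0.1757, 0.0944]
tcp_rot: [0.003, 0.01, 1.0, 0.001]
contact_force: [-0.1, -0.1, 0.1]
opening: 0.0531
```

```bash
python3 plan.py 406,308,90,128.6
```

```text
t 19.32 p [589.6 175.7  94.4] yaw 178.9 open 53.1 F [-0.1 -0.1  0.1] q7 0.8
406,308,90,128.6 -> [0.0, 0.0, 33.0, 122.0, 84.0, 2.0]
406,308,90,128.6 -> [0.0, 0.0, 17.0, 78.0, 3.0, 2.0]
```

step_arm([
  [0,0,33,122,84,2,60],
  [0,0,33,122,84,2,60],
  [0,0,33,122,84,2,60],
  [0,0,33,122,84,2,60],
  [0,0,33,122,84,2,60],
])

```text
time: 19.73
position: [0.461, 0.2651, 0.089]
tcp_rot: [-0.002, 0.291, 0.957, -0.0]
contact_force: [0.4, 0.3, 0.5]
opening: 0.0597
```

step_arm([
  [0,0,17,78,3,2,60],
  [0,0,17,78,3,2,60],
  [0,0,17,78,3,2,60],
  [0,0,17,78,3,2,60],
  [0,0,17,78,3,2,60],
])

```text
time: 20.15
position: [0.4043, 0.3067, 0.0869]
tcp_rot: [0.0, 0.43, 0.903, -0.001]
contact_force: [0.1, -0.7, -0.4]
opening: 0.0597
```

```bash
python3 plan.py 406,308,12,128.6
```

```text
t 20.15 p [404.3 306.7  86.9] yaw 129.0 open 59.7 F [ 0.1 -0.7 -0.4] q7 -0.34
406,308,12,128.6 -> [-0.1, 0.1, 0.4, 0.0, 2.0, 75.0]
```

step_arm([
  [0,0,0,0,1,30,60],
  [0,0,0,0,2,55,60],
  [0,0,0,0,2,68,60],
  [0,0,0,0,2,73,60],
  [0,0,0,0,2,75,60],
])

```text
time: 20.57
position: [0.4061, 0.3075, 0.0113]
tcp_rot: [-0.001, 0.432, 0.902, -0.001]
contact_force: [0.3, -0.0, 0.3]
opening: 0.0599
```

step_arm([
  [0,0,0,0,0,0,30],
  [0,0,0,0,0,0,0],
  [0,0,0,0,0,0,0],
  [0,0,0,0,0,0,0],
  [0,0,0,0,0,0,0],
])

```text
time: 20.98
position: [0.4065, 0.3089, 0.0132]
tcp_rot: [0.001, 0.431, 0.902, 0.001]
contact_force: [-1.0, -0.2, 5.0]
opening: 0.0091
```

step_arm([
  [0,0,0,0,0,0,0],
  [0,0,0,0,0,0,0],
  [0,0,0,0,0,-5,0],
  [0,0,0,0,0,-30,0],
  [0,0,0,0,0,-70,0],
])

```text
time: 21.4
position: [0.4032, 0.3059, 0.0798]
tcp_rot: [-0.002, 0.431, 0.902, -0.004]
contact_force: [0.2, -0.2, -2.2]
opening: 0.0089
```

step_arm([
  [0,0,0,0,0,-8,0],
  [0,0,0,0,0,-8,0],
  [0,0,0,0,0,-8,0],
])

```text
time: 21.65
position: [0.4061, 0.308, 0.0902]
tcp_rot: [0.0, 0.431, 0.902, -0.0]
contact_force: [-0.1, 0.2, -2.1]
opening: 0.0091
```

```bash
python3 plan.py 588,230,90,178.7
```

```text
t 21.65 p [406.1 308.   90.2] yaw 128.9 open 9.1 F [-0.1  0.2 -2.1] q7 -0.34
588,230,90,178.7 -> [-0.0, 0.0, -33.0, -116.0, 61.0, 0.0]
588,230,90,178.7 -> [-0.0, 0.0, -17.0, -67.0, -6.0, 0.0]
```

step_arm([
  [0,0,-33,-116,61,0,0],
  [0,0,-33,-116,61,0,0],
  [0,0,-33,-116,61,0,0],
  [0,0,-33,-116,61,0,0],
  [0,0,-33,-116,61,0,0],
])

```text
time: 22.07
position: [0.5289, 0.2523, 0.0873]
tcp_rot: [-0.001, 0.158, 0.987, -0.001]
contact_force: [-1.3, 1.0, -1.9]
opening: 0.0089
```

step_arm([
  [0,0,-17,-67,-6,0,0],
  [0,0,-17,-67,-6,0,0],
  [0,0,-17,-67,-6,0,0],
  [0,0,-17,-67,-6,0,0],
  [0,0,-17,-67,-6,0,0],
])

```text
time: 22.48
position: [0.5864, 0.2296, 0.0878]
tcp_rot: [-0.002, 0.01, 1.0, -0.0]
contact_force: [-0.5, 0.2, -2.0]
opening: 0.0092
```

```bash
python3 plan.py 588,230,19,178.7
python3 - <<'E'
from workcell import r
import cv2
cv2.imwrite("pics/w4.png",r.get_image("wrist")["color"][:,:,::-1])
E
```

```text
t 22.48 p [586.4 229.6  87.8] yaw 178.8 open 9.2 F [-0.5  0.2 -2. ] q7 0.71
588,230,19,178.7 -> [-0.0, -0.3, 0.1, -2.0, 0.0, 69.0]
```

View pics/w4.png

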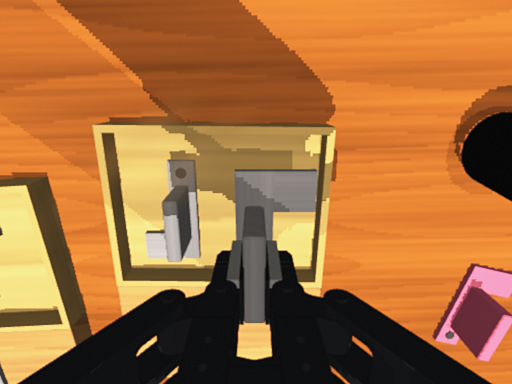

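A's ear is inside the right wall, clear of B lying flat at px (180,215). I lower it.

step_arm([
  [0,0,0,-1,-2,30,0],
  [0,0,0,-1,-2,55,0],
  [0,0,0,-1,-2,64,0],
  [0,0,0,-1,-2,68,0],
  [0,0,0,-1,-2,70,0],
])

```text
time: 22.95
position: [0.5883, 0.2287, 0.0199]
tcp_rot: [-0.0, 0.009, 1.0, -0.0]
contact_force: [0.6, -0.7, -1.2]
opening: 0.0089
```

step_arm([
  [0,0,0,0,0,0,0],
  [0,0,0,0,0,0,0],
  [0,0,0,0,0,0,30],
  [0,0,0,0,0,0,30],
  [0,0,0,0,0,0,30],
])

```text
time: 23.37
position: [0.5899, 0.2284, 0.0214]
tcp_rot: [0.001, 0.01, 1.0, 0.0]
contact_force: [1.0, 0.2, -0.4]
opening: 0.0303
```

step_arm([
  [0,0,0,0,0,-10,30],
  [0,0,0,0,0,-40,30],
  [0,0,0,0,0,-80,30],
  [0,0,0,0,0,-115,30],
  [0,0,0,0,0,-115,30],
])

```text
time: 23.78
position: [0.5934, 0.2315, 0.1442]
tcp_rot: [0.007, 0.01, 1.0, 0.003]
contact_force: [0.7, 0.8, 0.4]
opening: 0.03
```

```bash
python3 plan.py 430,60,200,150
```

```text
t 23.78 p [593.4 231.5 144.2] yaw 178.9 open 30.0 F [0.7 0.8 0.4] q7 0.75
430,60,200,150 -> [0.0, 0.0, 23.0, 124.0, -136.0, -46.0]
430,60,200,150 -> [1.0, 1.0, 6.0, 18.0, -49.0, -13.0]
```

step_arm([
  [0,0,23,124,-136,-46,30],
  [0,0,23,124,-136,-46,30],
  [0,0,23,124,-136,-46,30],
  [0,0,23,124,-136,-46,30],
  [0,0,23,124,-136,-46,30],
])

```text
time: 24.2
position: [0.4599, 0.0914, 0.1819]
tcp_rot: [0.0, 0.21, 0.978, -0.002]
contact_force: [-0.0, -0.6, -0.5]
opening: 0.0301
```

step_arm([
  [0,0,6,18,-49,-13,30],
  [0,0,6,18,-49,-13,30],
  [0,0,6,18,-49,-13,30],
  [0,0,6,18,-49,-13,30],
  [0,0,6,18,-49,-13,30],
])

```text
time: 24.62
position: [0.427, 0.0581, 0.1948]
tcp_rot: [0.001, 0.259, 0.966, 0.0]
contact_force: [-0.1, -0.2, 0.4]
opening: 0.0302
```

```bash
python3 - <<'E'
from workcell import r
import cv2,numpy as np
im=r.get_image("top")["color"];sc=r.get_image("scene")["color"]
f=lambda a:cv2.resize(a[:,:,::-1],(800,300),interpolation=cv2.INTER_CUBIC)
cv2.imwrite("pics/f1.png",np.vstack([f(im[100:220,90:410]),f(sc[140:275,120:480])]))
o=np.load("top0.npz")["color"].astype(int)
for n,(u,v) in{'cup':(114,186),'slate':(395,199)}.items():
    d=abs(o-im)[v-25:v+25,u-25:u+25].max(2); print(n,'changed px',int((d>40).sum()))
E
```

```text
cup changed px 0
slate changed px 0
```

View pics/f1.png

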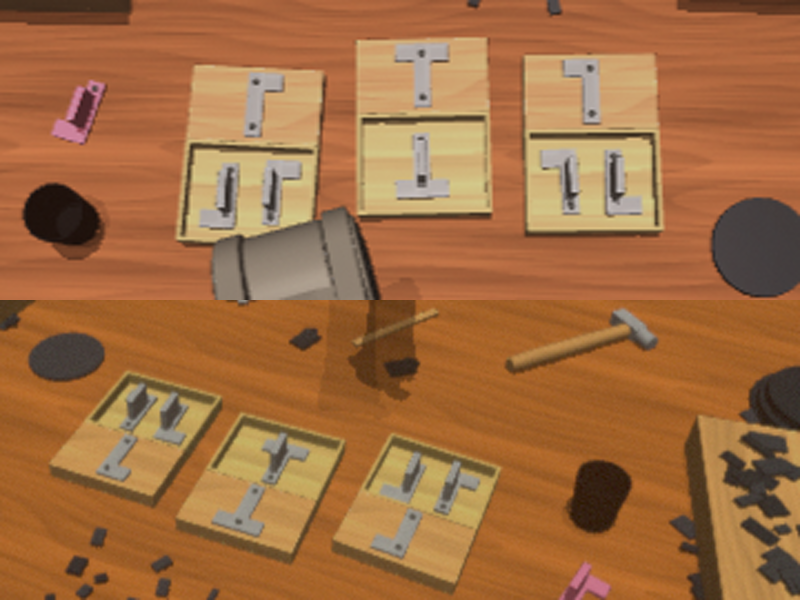

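Both views show all five brackets flat on the tray floors with fins up, each in the tray with its matching sample. The cup and slate have not moved.

```bash
python3 -c "
from workcell import r
print(r.sign_off())"
```

```text
the job is handed in; nothing more can be done
None
```

I sorted all five brackets and handed the job in after about 25 s on the robot's clock. Both left-hand brackets, both right-hand ones and the two-eared one are in the trays with the matching samples.

- **Placement:** the last top and scene pictures show every bracket lying flat on its tray floor with its fin up. None is on another bracket or on a wall.
- **Cup and slate:** in the top view no pixels around either had changed. I did not touch the pink look-alike.
- **Forces:** no reading passed about 5 N, and the arm finished about 0.19 m up, touching nothing.
- **Disagreements:** no check failed. The tee tray measured 3–8 mm too long (221 and 226 mm against 218), probably because its front wall face was visible. Force readings at release suggest the second left-hand bracket may have dropped 1–2 mm when released, but the pictures show it flat.

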